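# Feel the gap of a gluing jig with a taper gauge

## Task

Take the red-handled taper gauge out of the wooden tool block and, keeping it upright and square to the gap, slide its thin steel blade down between the two standing plates of the gluing jig until it drags snugly on both plates, without forcing it. Stop there and finish while still holding the gauge in the gripper at that depth, lightly wedged between the plates. Leave everything else where it stands; the loose jig may only shift a little as it centres itself on the blade.

Things in the scene. Friction and masses are not known exactly. Their poses are not given: they have to be found in the camera images.
- gauge: Taper gauge, 170 mm tall, upright in one of the block's 3 slots. Origin: middle of the blade's tip; z up, x across the width, y through the thickness (half turns are alike). Steel blade z 0-90 mm, 20 mm wide (x), a symmetric wedge 2 mm thick at the tip, 10 mm at z = 90. Brass collar 34 x 22 mm, z 90-95, rests on the block. Red handle, white band, 30 (x) x 16 mm (y), z 95-170: grip across y. 130 g.
- gauge_grip (a point): Point to grip the gauge: on its axis in the handle, 135 mm above the tip.
- block: Fixed wooden tool block, 200 (x) x 70 (y) x 95 mm high, with three slots 25 (x) x 15 mm (y) right through, at x = -62, 0 and +62 mm. Origin: centre of the underside. The tools stand with their tips 5 mm above the table; lift 90 mm straight up to clear the block.
- jig: Gluing jig, loose on the table (600 g with plates): plywood base 110 (x) x 190 (y) x 15 mm high with two upright plates; the gap between them runs along the jig's x and is open at the top. Origin: centre of the base's underside. It slides on the table when pushed with some 3 to 5 N, so it centres itself on a blade that is a few mm off.
- fixed_plate: Fixed plate, bare light wood, 80 (x) x 12 (y) x 100 mm high. Origin: centre of its underside, 15 mm above the table; axes as the jig's. Inner face looks to the jig's +y. The top 10 mm of the inner edge are bevelled back 7 mm, so the gap begins in a funnel: plate tops 115 mm, funnel bottom 105 mm above the table.
- moving_plate: Moving plate, blue, mirror image of the fixed one on the jig's +y side, parallel to it, clamped by friction (yields above 40 N). Gap = distance between the plates' origins less 12 mm: 5 to 8 mm, differs each time; the blade drags with its tip 34 to 67 mm below the funnel bottom. Once both plates touch, each mm further down adds 1 to 3 N; 6 to 10 N of downward push is snug.
- jar_red: Bystander: red paint jar, 60 mm across, 70 mm high, beyond the work area. Origin: centre of the underside.
- jar_green: Bystander: green glass jar, 64 mm across, 80 mm high. Origin: centre of the underside.
- paint_pot: Bystander: blue open paint pot, 84 mm across, 100 mm high. Origin: centre of the underside.
- brick: Bystander: brick 100 x 200 x 60 mm on the right of the table. Origin: centre of the underside.
- figurine: Bystander: white figurine, 70 mm across its foot, 135 mm high. Origin: centre of the underside.
- brush: Bystander: brush 220 mm long lying on the left of the table. Origin: underneath it.
- knife_blue: One of two other tools standing in the block, to be left there: a knife with a round blue handle, 171 mm tall; origin at its tip, z up.
- knife_wood: One of two other tools standing in the block, to be left there: a knife with a turned wooden handle, 170 mm tall; origin at its tip, z up.
Mind the look-alikes: they are no part of the job. What is shaped like the gauge but orange, pink or purple is not meant.

How it is judged (in metres and radians):
On the way, in this order (a step that is already met when the one before it is completed fails the run):
1. the gauge is drawn up out of the tool block by the gripper (z of gauge in the frame of block above 0.1 m and contact force between the fingers and gauge above 2 N), for 0.1 s.
2. the gauge, held, has its tip between the plates (contact force between the fingers and gauge above 2 N and z of gauge in the frame of jig below 0.1 m and x of gauge in the frame of jig between -0.04 and 0.04 m and y of gauge in the frame of fixed_plate above 0.006 m and y of gauge in the frame of moving_plate below -0.006 m), for 0.1 s.
At the end, for the whole second after the job is handed in: Fingers hold the gauge (over 2 N); its blade presses each plate with 1.5 to 25 N; its tip is between the plates, 25 mm or more below the funnel and clear of the base; upright and square to the jig within 0.1 rad; gauge and jig at rest, the jig standing flat (contact force between the fingers and gauge above 2 N and contact force between gauge and fixed_plate between 1.5 and 25 N and contact force between gauge and moving_plate between 1.5 and 25 N and z of gauge in the frame of jig between 0.02 and 0.08 m and x of gauge in the frame of jig between -0.04 and 0.04 m and y of gauge in the frame of fixed_plate above 0.006 m and y of gauge in the frame of moving_plate below -0.006 m and angle between gauge's own z axis and vertical below 0.1 rad and angle between the y axis of gauge and the y axis of jig, either way round below 0.1 rad and linear speed of each of gauge, jig below 0.01 m/s and angle between jig's own z axis and vertical below 0.03 rad); the arm keeps its last pose, push and grip.
It fails at once if the blade is forced: over 35 N on a plate (contact force between gauge and fixed_plate above 35 N or contact force between gauge and moving_plate above 35 N).
It fails at once if the jig is pushed more than 30 mm away or tipped (distance of jig from where it was at the start of the episode above 0.03 m or angle between jig's own z axis and vertical above 0.15 rad).
It fails at once if a bystander is displaced by more than 30 mm (distance of any of jar_red, jar_green, paint_pot, brick, figurine, brush, knife_blue, knife_wood from where it was at the start of the episode above 0.03 m).
It also fails if it takes over 56 s, if anything falls off the work surface, if the arm or the gripper's body presses on something with over 40 N, if the wrist force passes 120 N, or if a joint passes its speed limit or range.

## Robot

A 6-joint arm with a two-finger parallel gripper is mounted at the origin on the work surface. World frame = base frame: x ahead of the robot, y to its left, z up, the work surface at z = 0. Lengths are in m, angles in degrees, forces in N, time in s.
With the tool pointing down it reaches from about 0.4 to 0.825 m from the base axis. Payload 7 kg.
Tool frame: the origin (TCP) lies at the very end of the fingers, on their centre line; the grasp point (between the pads) lies 19 mm behind it (r.grip_depth is the distance from the TCP to the grasp point, in m); z points along the fingers, y is the line along which they close (so a half turn about z gives the same grasp; the last joint's range is limited). The gripper opens to 88 mm and grips with 3 to 60 N. Pads are 19 mm wide; open, the fingers measure 130 mm over their backs; the gripper's body (78 mm by 193 mm) begins 47 mm behind the grasp point.
Start: joints at [87.84, 20.546, 0.682, 0, -70.136, -16.507], TCP at [0.216, 0.639, 0.188] pointing down, gripper open.
Joint ranges: [-176.03, 176.03], [-82.01, 121.73], [-58.28, 71.71], [-173.87, 95.51], [-174.79, -0.11], [-173.66, 173.66]. Speed limits (degrees/s): [136.94, 136.94, 172.46, 180, 180, 180].

## Interface

Orientations are given as [roll, pitch, yaw] about the fixed x, y, z axes, in that order (R = Rz(yaw) Ry(pitch) Rx(roll)).
In Python, from plant import r gives the robot as it stands.
- The arm moves only by the tool play_rows, never from a script. Its argument "rows" is a list that holds one entry, the list of rows, each a list of 5 numbers: the closure, from 0 (fully open) to 1 (shut), then the shift along the tool's x, y, z each as a share of 0.5 m, from -1 to 1, then the turn about the tool's z as a share of 1.5 rad, from -1 to 1. A call has exactly 8 rows; each row is the pose to reach, as a shift and turn from the pose commanded when the call began, along the tool's axes at that moment; what a row does not reach only later rows make up. A row lasts 1/12 s, in which the tool goes at most 41.7 mm and 7.16 degrees, less where a joint would pass 70% of its speed; a pose out of reach is approached as far as the arm can. A call with a number of a shift or a turn outside -1 to 1 is refused whole. A call with a gripper value outside its range is refused whole. The fingers move at their own pace and stop on an object; "squeeze" is the grip in N (left out, the last holds). Time passes only in rows, so rows that repeat a pose let the fingers close, or fill a call up. It gives the time, the measured TCP pose, the force, the opening and the grip force at its end, in the units of the state.
- r.get_state(): the state, without advancing time (a new reading comes with each control period).
- r.capture(name): name is "scene" or "top" or "wrist"; returns the picture (420x560x3 uint8, red, green, blue); there is no depth.
- r.camera_info(name): a dict with "fovy" (degrees; the focal length in pixels is half the picture's height over the tangent of half this angle, whatever the lens; pixels are square), "cx", "cy" (the principal point, pixels), "pose" (4x4, takes a point from camera to world coordinates). Camera axes: x right, y down, z forward; pixel columns grow to the right and rows downward; lengths in m; the calibration is good to about 2 mm. A picture is of the moment at which its call begins: read the wrist's pose just before it. camera_info takes no time and is no camera call; for the wrist camera it gives the pose at the moment of the call.
- r.close_job(): hands the job in; it is judged then, once.
The state is a dict: "time_s": time; "joints": joint angles; "qd": joint speeds; "joint_torque": joint torques, N m; "tcp_pos": TCP position; "eef_rot": TCP orientation; "contact_force": force on the tool from outside, world axes, zero at the start; "moment": the same for the moment, N m; "gripper_width": finger opening in m; "gripper_force": force on a finger pad.
Only numpy, scipy, OpenCV 4.12 (cv2) and the standard library are available. Lean on these libraries where they do the work, as an engineer would, in place of code of your own. Each camera call takes 0.05 s, during which the arm holds its last target. There are 200 camera calls.

## Working session

There is one attempt and no reset: what is moved stays moved. The work goes in short steps, Python scripts to look and compute and a tool call to move; the robot and the scene stay as the last step left them, time stands still between calls to the robot, and variables do not carry over. Pictures are saved under pics/ and viewed, at most 10 in all, crops included, and the job is handed in when it is done.

Besides the shell and the picture viewer there is one more tool, called after "Call:" as name([rows], argument=value, ...), one row to a line, values as JSON. play_rows: Moves the arm, as the interface text tells. Its arguments: {"type":"object","properties":{"rows":{"type":"array","items":{"type":"array","items":{"type":"array","items":{"type":"number"}}}},"squeeze":{"type":"number"}},"required":["rows"]}

```bash
mkdir -p pics; ls; python3 - <<'E'
from plant import r
import cv2
for n in("scene","top"):
    i=r.camera_info(n); print(n,i)
    cv2.imwrite(f"pics/{n}0.png",cv2.cvtColor(r.capture(n),cv2.COLOR_RGB2BGR))
print(r.get_state())
E
```

```text
pics
scene {'fovy': 43.743794594367486, 'cx': 276.47868653195553, 'cy': 207.69295963283895, 'pose': array([[-0.44655976,  0.66407895, -0.59965284,  1.3288054 ],
       [ 0.89472126,  0.33713779, -0.29293683,  0.37451159],
       [ 0.00763245, -0.66733595, -0.74471772,  1.09091591],
       [ 0.        ,  0.        ,  0.        ,  1.        ]])}
top {'fovy': 48.310206242468226, 'cx': 275.7117823295766, 'cy': 211.2065774663681, 'pose': array([[ 0.0109444 , -0.99282536,  0.11907149,  0.39784142],
       [-0.99986585, -0.00941449,  0.01340356, -0.01291573],
       [-0.0121864 , -0.11920221, -0.99279521,  1.30322958],
       [ 0.        ,  0.        ,  0.        ,  1.        ]])}
{'time_s': 0.1, 'joints': array([ 8.78410524e+01,  2.05873325e+01,  6.39523516e-01, -1.73205451e-02,
       -7.01381225e+01, -1.65058385e+01]), 'qd': array([ 0.01154832, -0.02610555,  0.05734071,  0.09976766,  0.04601667,
       -0.01492339]), 'joint_torque': array([-4.62521766e-04, -5.84159768e+01,  2.93751061e+01,  7.01533824e+00,
        1.01758653e-02, -5.24193570e-05]), 'tcp_pos': array([0.21590726, 0.6390045 , 0.18712154]), 'eef_rot': array([ 1.79912983e+02, -8.80406516e-03, -1.86706764e+01]), 'contact_force': array([-0.04783193, -0.62601884, -1.54635244]), 'moment': array([ 0.02696049, -0.04639187, -0.01444489]), 'gripper_force': 0.0, 'gripper_width': 0.08781310463077406}
```

View pics/scene0.png

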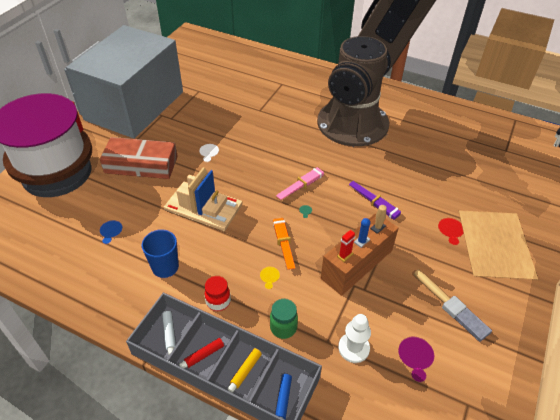

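View pics/top0.png

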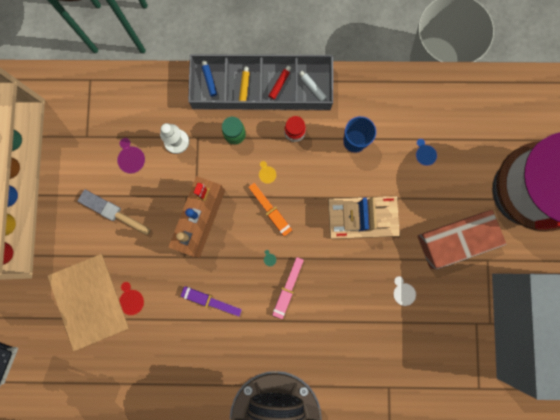

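```bash
cat > h.py <<'E'
import numpy as np, cv2
from plant import r
def ray(n,uv,info=None):
    i=info or r.camera_info(n); f=210/np.tan(np.radians(i["fovy"])/2)
    P=i["pose"]; d=P[:3,:3]@np.array([(uv[0]-i["cx"])/f,(uv[1]-i["cy"])/f,1.]); return P[:3,3],d
def onz(n,uv,z,info=None):
    o,d=ray(n,uv,info); return o+d*(z-o[2])/d[2]
def tri(rays):
    A=np.zeros((3,3));b=np.zeros(3)
    for o,d in rays:
        d=d/np.linalg.norm(d);M=np.eye(3)-np.outer(d,d);A+=M;b+=M@o
    return np.linalg.solve(A,b)
def save(img,name): cv2.imwrite(f"pics/{name}.png",cv2.cvtColor(img,cv2.COLOR_RGB2BGR))
E
python3 - <<'E'
from h import *
s=cv2.imread("pics/scene0.png");t=cv2.imread("pics/top0.png")
c=lambda im,x,y,w,h:cv2.resize(im[y:y+h,x:x+w],(400,300),interpolation=cv2.INTER_CUBIC)
a=np.vstack([np.hstack([c(s,310,195,100,75),c(s,155,155,100,75)]),np.hstack([c(t,145,178,100,75),c(t,315,180,100,75)])])
cv2.imwrite("pics/crop1.png",a)
print("gauge",onz("top",(200,190),.17),"jig",onz("top",(364,217),.015))
print("blue top",onz("top",(364,212),.115))
E
```

```text
gauge [0.58444528 0.18890557 0.17      ] jig [ 0.53854991 -0.23943748  0.015     ]
blue top [ 0.54044971 -0.22200071  0.115     ]
```

View pics/crop1.png

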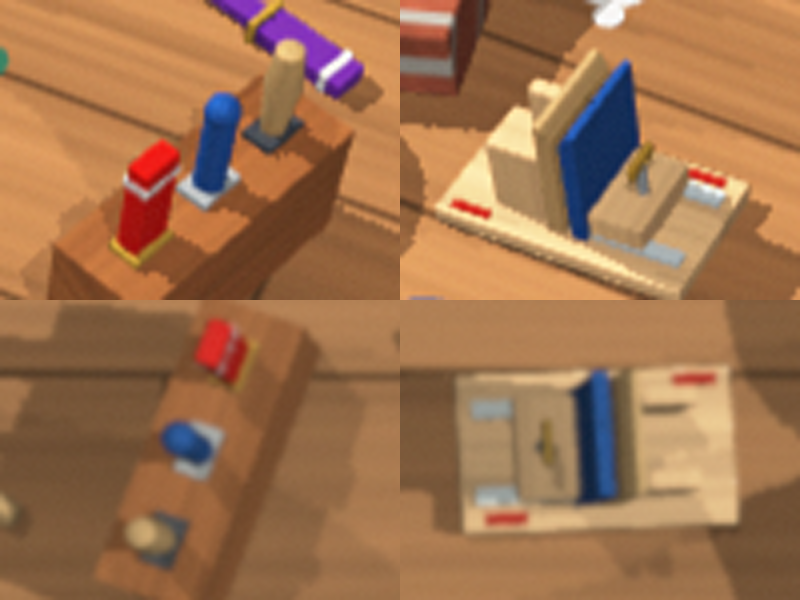

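```bash
cat >> h.py <<'E'
def plan(p,yaw,s=None):
    s=s or r.get_state(); a=np.radians(s["eef_rot"][2])
    d=np.array(p)-s["tcp_pos"]; X=np.array([np.cos(a),np.sin(a),0]);Y=np.array([np.sin(a),-np.cos(a),0])
    t=-(yaw-s["eef_rot"][2])
    print("shares x %.4f y %.4f z %.4f turn %.4f"%(d@X/.5,d@Y/.5,-d[2]/.5,np.radians(t)/1.5))
E
python3 - <<'E'
from h import *
i=r.camera_info("wrist"); s=r.get_state(); print(i["fovy"],i["cx"],i["cy"]); print(i["pose"]-np.pad(s["tcp_pos"][:,None],((0,1),(3,0))))
plan([.584,.189,.30],-25)
E
```

```text
70.8509696433546 280.99375039319096 212.2364020446167
[[-0.32019528 -0.90436279 -0.28213993  0.07513018]
 [-0.94735051  0.30610935  0.09393657 -0.02552114]
 [ 0.00141293  0.29736345 -0.95476331  0.19772476]
 [ 0.          0.          0.          1.        ]]
shares x 0.9856 y 0.6170 z -0.2258 turn 0.0736
```

Call:
play_rows([
  [[0,0.05,0.03,-0.08,0.01],[0,0.12,0.08,-0.14,0.02],[0,0.18,0.11,-0.2,0.03],[0,0.24,0.15,-0.225,0.04],[0,0.3,0.19,-0.225,0.05],[0,0.36,0.23,-0.225,0.07],[0,0.42,0.27,-0.225,0.074],[0,0.48,0.3,-0.225,0.074]],
])

```text
time_s: 0.77
tcp_pos: [0.3962, 0.418, 0.301]
eef_rot: [-180.0, 0.0, -25.1]
contact_force: [0.2, 0.3, -0.5]
gripper_width: 0.0876
gripper_force: 0.0
```

```bash
python3 - <<'E'
from h import *
s=r.get_state();print(s["tcp_pos"],s["eef_rot"])
plan([.584,.189,.30],-25)
E
```

```text
[0.39615144 0.41804357 0.3010206 ] [-1.79964256e+02  9.34826636e-03 -2.50668143e+01]
shares x 0.5344 y 0.2558 z 0.0020 turn -0.0008
```

Call:
play_rows([
  [[0,0.08,0.04,0,0],[0,0.16,0.08,0,0],[0,0.24,0.11,0,0],[0,0.31,0.15,0,0],[0,0.38,0.18,0,0],[0,0.44,0.21,0,0],[0,0.47,0.23,0,0],[0,0.49,0.235,0,0]],
])

```text
time_s: 1.43
tcp_pos: [0.5686, 0.2078, 0.3]
eef_rot: [179.9, 0.0, -25.2]
contact_force: [0.4, 0.1, -0.1]
gripper_width: 0.0877
gripper_force: 0.0
```

```bash
python3 - <<'E'
from h import *
s=r.get_state();print(s["tcp_pos"],s["eef_rot"])
plan([.584,.189,.30],-25)
i=r.camera_info("wrist");im=r.capture("wrist");save(im,"w1");np.save("w1.npy",i["pose"])
E
```

```text
[0.56856706 0.20775864 0.29998794] [ 1.79942503e+02  2.95965439e-02 -2.51892284e+01]
shares x 0.0439 y 0.0208 z -0.0000 turn -0.0022
```

View pics/w1.png

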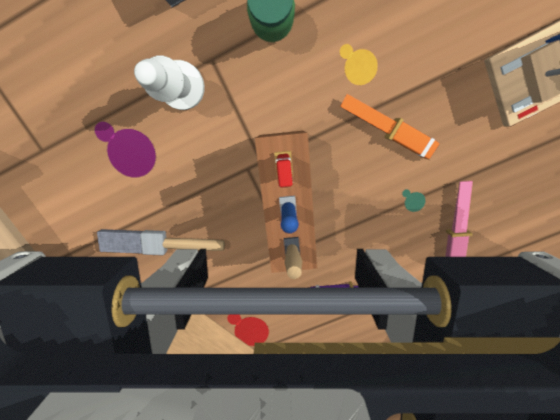

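```bash
python3 - <<'E'
import cv2
w=cv2.imread("pics/w1.png")
cv2.imwrite("pics/w1c.png",cv2.resize(w[125:285,235:345],None,fx=3.7,fy=3.7,interpolation=cv2.INTER_CUBIC))
E
```

```text
(no output)
```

View pics/w1c.png

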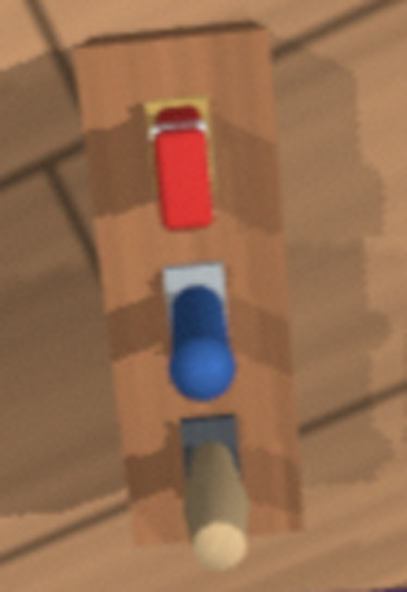

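```bash
python3 - <<'E'
from h import *
i=r.camera_info("wrist"); i["pose"]=np.load("w1.npy")
g=lambda c,z:np.array([onz("wrist",(u/3.7+235,v/3.7+125),z,i)[:2] for u,v in c])
b=g([(77,46),(268,28),(302,528),(133,545)],.095);t=g([(155,136),(207,130),(213,224),(164,229)],.175)
col=g([(144,103),(209,97)],.100)
for q in(b,t):
    print(q.round(4).tolist(),q.mean(0).round(4)); d=(q[0]+q[1]-q[2]-q[3])/2; print(np.linalg.norm(d),np.degrees(np.arctan2(d[1],d[0])))
    d=(q[0]+q[3]-q[1]-q[2])/2; print(np.linalg.norm(d),np.degrees(np.arctan2(d[1],d[0]))-90)
    for k in range(4): e=q[k]-q[(k+1)%4]; print(np.degrees(np.arctan2(e[1],e[0])).round(1),end=" ")
print(col.mean(0),np.linalg.norm(col[0]-col[1]))
c=b.mean(0);a=np.radians(-23)
for a in(-21,-22,-23): print(a,c+.062*np.array([np.cos(np.radians(a)),np.sin(np.radians(a))]))
E
```

```text
[[0.6345, 0.2127], [0.6111, 0.1484], [0.4236, 0.2153], [0.4461, 0.2814]] [0.5288 0.2145]
0.19985091156158105 -19.842679738389826
0.06915453613682837 -19.387280267488947
70.0 -19.6 -108.8 160.0 [[0.603, 0.1957], [0.5981, 0.1812], [0.5718, 0.1912], [0.5767, 0.2052]] [0.5874 0.1933]
0.02807928857047116 -20.40525740576831
0.015093304490308754 -18.95242775103617
71.3 -20.9 -109.3 160.1 [0.60260826 0.18838758] 0.02339793478857466
-21 [0.58671588 0.19223714]
-22 [0.5863193  0.19123034]
-23 [0.5859052  0.19023062]
```

```bash
python3 - <<'E'
from h import *
s=r.get_state();print(s["tcp_pos"])
plan([.587,.1935,.121],-19.6)
E
```

```text
[0.56926846 0.20799141 0.2998175 ]
shares x 0.0444 y 0.0111 z 0.3576 turn -0.0649
```

Call:
play_rows([
  [[0,0.02,0.005,0.03,-0.03],[0,0.04,0.01,0.08,-0.06],[0,0.044,0.011,0.13,-0.065],[0,0.044,0.011,0.17,-0.065],[0,0.044,0.011,0.17,-0.065],[0,0.044,0.011,0.17,-0.065],[0,0.044,0.011,0.17,-0.065],[0,0.044,0.011,0.17,-0.065]],
])

```text
time_s: 2.15
tcp_pos: [0.586, 0.1971, 0.2174]
eef_rot: [-179.9, -0.1, -19.4]
contact_force: [-0.6, -0.2, 0.7]
gripper_width: 0.0876
gripper_force: 0.0
```

```bash
python3 - <<'E'
from h import *
s=r.get_state();print(s["tcp_pos"],s["eef_rot"])
plan([.587,.1935,.121],-19.6)
E
```

```text
[0.58604765 0.19706643 0.21739691] [-1.79885168e+02 -1.11084892e-01 -1.93941036e+01]
shares x 0.0042 y 0.0061 z 0.1928 turn 0.0024
```

Call:
play_rows([
  [[0,0.004,0.006,0.03,0.002],[0,0.004,0.006,0.06,0.002],[0,0.004,0.006,0.1,0.002],[0,0.004,0.006,0.14,0.002],[0,0.004,0.006,0.17,0.002],[0,0.004,0.006,0.192,0.002],[0,0.004,0.006,0.192,0.002],[0,0.004,0.006,0.192,0.002]],
])

```text
time_s: 2.82
tcp_pos: [0.5866, 0.1929, 0.1202]
eef_rot: [-180.0, -0.0, -19.6]
contact_force: [0.1, -0.0, 1.0]
gripper_width: 0.0877
gripper_force: 0.0
```

```bash
python3 - <<'E'
from h import *
s=r.get_state();print(s["tcp_pos"],s["eef_rot"],s["contact_force"])
plan([.587,.1935,.121],-19.6)
save(r.capture("wrist"),"w2")
E
```

```text
[0.58659408 0.19293651 0.12020103] [-1.79986393e+02 -3.35463641e-02 -1.95895511e+01] [ 0.12963275 -0.03916711  0.95286246]
shares x 0.0004 y -0.0013 z -0.0016 turn 0.0001
```

View pics/w2.png

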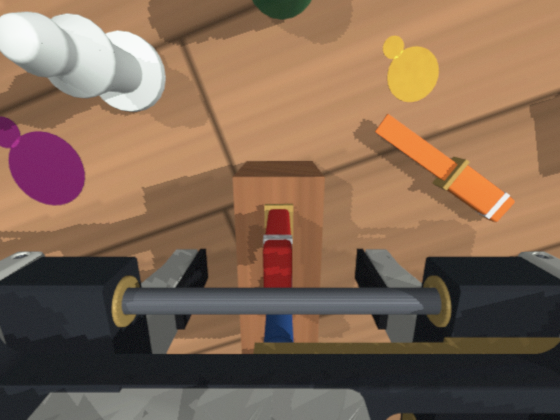

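The red handle sits centred (col 279) and square between the fingers (col 207–357). Gripping.

Call:
play_rows([
  [[0.3,0,0,0,0],[0.6,0,0,0,0],[0.9,0,0,0,0],[1,0,0,0,0],[1,0,0,0,0],[1,0,0,0,0],[1,0,0,0,0],[1,0,0,0,0]],
], squeeze=35)

```text
time_s: 3.53
tcp_pos: [0.5862, 0.1926, 0.1195]
eef_rot: [180.0, 0.0, -19.6]
contact_force: [-0.2, 0.7, 0.7]
gripper_width: 0.04
gripper_force: 0.0
```

Call:
play_rows([
  [[1,0,0,0,0],[1,0,0,0,0],[1,0,0,0,0],[1,0,0,-0.01,0],[1,0,0,-0.03,0],[1,0,0,-0.05,0],[1,0,0,-0.07,0],[1,0,0,-0.09,0]],
])

```text
time_s: 4.2
tcp_pos: [0.5865, 0.1928, 0.1661]
eef_rot: [-180.0, -0.0, -19.6]
contact_force: [0.6, -0.3, -0.9]
gripper_width: 0.0158
gripper_force: 34.8
```

Call:
play_rows([
  [[1,0,0,-0.03,0],[1,0,0,-0.07,0],[1,0,0,-0.11,0],[1,0,0,-0.15,0],[1,0,0,-0.19,0],[1,0,0,-0.23,0],[1,0,0,-0.25,0],[1,0,0,-0.25,0]],
])

```text
time_s: 4.87
tcp_pos: [0.5873, 0.1931, 0.2929]
eef_rot: [-179.8, -0.2, -19.6]
contact_force: [-1.0, 0.1, -2.3]
gripper_width: 0.0153
gripper_force: 34.8
```

```bash
python3 - <<'E'
from h import *
s=r.get_state();print(s["tcp_pos"],s["eef_rot"],s["gripper_force"])
t=cv2.cvtColor(r.capture("top"),cv2.COLOR_RGB2BGR); q=cv2.cvtColor(r.capture("scene"),cv2.COLOR_RGB2BGR)
cv2.imwrite("pics/t2.png",t);cv2.imwrite("pics/s2.png",q)
c=lambda im,x,y,w,h:cv2.resize(im[y:y+h,x:x+w],(400,600),interpolation=cv2.INTER_CUBIC)
cv2.imwrite("pics/crop2.png",np.hstack([c(q,280,120,140,210),cv2.resize(t[180:255,315:415],(400,300),interpolation=cv2.INTER_CUBIC).repeat(1,0) if 0 else np.vstack([cv2.resize(t[190:245,320:407],(400,253),interpolation=cv2.INTER_CUBIC),cv2.resize(q[155:242,155:255],(400,347),interpolation=cv2.INTER_CUBIC)])]))
E
```

```text
[0.58733279 0.19307179 0.29292252] [-179.77851599   -0.202991    -19.60577954] 34.78829562664032
```

View pics/crop2.png

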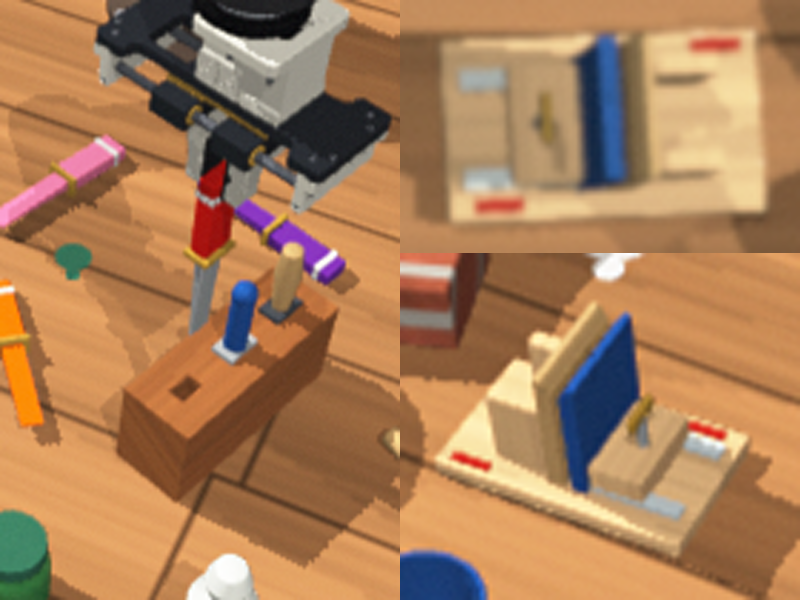

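```bash
python3 - <<'E'
from h import *
q=np.array([onz("top",(u*87/400+320,v*55/253+190),.015)[:2] for u,v in[(43,40),(353,31),(365,208),(48,222)]])
print(q.round(4).tolist(),q.mean(0))
d=(q[0]+q[3]-q[1]-q[2])/2; yaw=np.degrees(np.arctan2(d[1],d[0]))-90; print(np.linalg.norm(d),yaw)
d=(q[0]+q[1]-q[2]-q[3])/2; print(np.linalg.norm(d),np.degrees(np.arctan2(d[1],d[0])))
# go so camera sees jig: TCP 110mm behind jig (-x)
p=q.mean(0)-[.13,0]; plan([p[0],p[1]+.02,.30],yaw)
E
```

```text
[[0.5887, -0.1441], [0.5959, -0.3308], [0.4892, -0.3358], [0.4789, -0.1467]] [ 0.53818455 -0.23933767]
0.1880740267253395 2.662697906515845
0.10836399055622854 2.0411221278620095
shares x -0.0580 y 0.8956 z -0.0217 turn -0.2592
```

Call:
play_rows([
  [[1,0,0.05,-0.02,-0.03],[1,-0.01,0.13,-0.02,-0.06],[1,-0.02,0.21,-0.02,-0.1],[1,-0.03,0.29,-0.02,-0.14],[1,-0.03,0.37,-0.02,-0.18],[1,-0.04,0.45,-0.02,-0.22],[1,-0.04,0.53,-0.02,-0.26],[1,-0.05,0.6,-0.02,-0.26]],
])

```text
time_s: 5.63
tcp_pos: [0.4601, -0.0834, 0.298]
eef_rot: [180.0, 0.1, 3.0]
contact_force: [-0.2, -1.0, -1.2]
gripper_width: 0.0152
gripper_force: 34.8
```

```bash
python3 - <<'E'
from h import *
plan([.41,-.22,.30],2.3)
E
```

```text
shares x -0.1142 y 0.2677 z -0.0040 turn 0.0076
```

Call:
play_rows([
  [[1,-0.03,0.06,0,0.01],[1,-0.06,0.13,0,0.01],[1,-0.09,0.19,0,0.01],[1,-0.11,0.23,0,0.01],[1,-0.11,0.25,0,0.01],[1,-0.11,0.25,0,0.01],[1,-0.11,0.25,0,0.01],[1,-0.11,0.25,0,0.01]],
])

```text
time_s: 6.3
tcp_pos: [0.413, -0.2084, 0.2987]
eef_rot: [-180.0, 0.1, 1.9]
contact_force: [0.4, 1.3, -1.0]
gripper_width: 0.0159
gripper_force: 34.8
```

```bash
python3 - <<'E'
from h import *
s=r.get_state();print(s["tcp_pos"],s["eef_rot"])
i=r.camera_info("wrist");im=r.capture("wrist");save(im,"w3");np.save("w3.npy",i["pose"])
# nadir-ish projection of jig
P=np.linalg.inv(i["pose"]);f=210/np.tan(np.radians(i["fovy"])/2)
uv=[]
for p in[(.48,-.3,.0),(.6,-.3,0),(.48,-.15,.1),(.6,-.15,.1)]:
    c=P@np.array([*p,1]);uv.append((f*c[0]/c[2]+i["cx"],f*c[1]/c[2]+i["cy"]))
u=np.array(uv);print(u.round());a=np.clip(u.min(0)-40,0,None).astype(int);b=(u.max(0)+40).astype(int)
cr=im[a[1]:b[1],a[0]:b[0]];k=min(790/cr.shape[1],590/cr.shape[0]);print(a,k)
save(cv2.resize(cr,None,fx=k,fy=k,interpolation=cv2.INTER_CUBIC),"w3c")
E
```

```text
[ 0.41301365 -0.20841889  0.2986532 ] [-1.79971540e+02  7.56675003e-02  1.87817056e+00]
[[339. 130.]
 [346.  47.]
 [238. 129.]
 [237.  22.]]
[196   0] 3.4911242603550297
```

View pics/w3c.png

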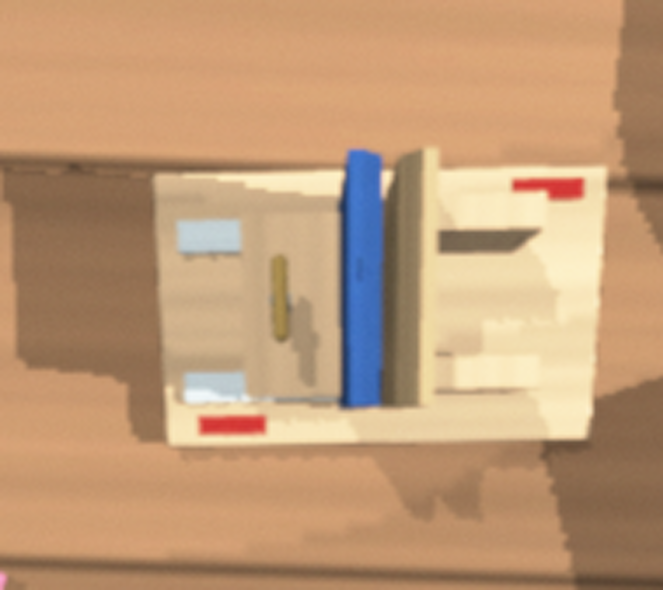

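```bash
python3 - <<'E'
from h import *
i=r.camera_info("wrist"); i["pose"]=np.load("w3.npy")
k=3.4911
g=lambda c,z:np.array([onz("wrist",(u/k+196,v/k),z,i)[:2] for u,v in c])
q=g([(155,175),(606,168),(588,438),(169,444)],.015)
print(q.mean(0));d=(q[0]+q[3]-q[1]-q[2])/2; print(np.linalg.norm(d),np.degrees(np.arctan2(d[1],d[0]))-90)
d=(q[0]+q[1]-q[2]-q[3])/2; print(np.linalg.norm(d),np.degrees(np.arctan2(d[1],d[0])))
p=g([(348,152),(438,150),(433,403),(342,406)],.115); print(p.round(4).tolist(),p.mean(0))
for a,b in((0,3),(1,2)): d=p[a]-p[b]; print(np.linalg.norm(d),np.degrees(np.arctan2(d[1],d[0])))
print(np.linalg.norm(p[0]-p[1]),np.linalg.norm(p[2]-p[3]))
# edges along mid row of crop
import cv2
im=cv2.imread("pics/w3.png")
for v in(60,80,100): print(v,[(u,im[v,u].tolist()) for u in range(288,324)])
E
```

```text
[ 0.53801425 -0.23975439]
0.1879660971694329 2.6657816213185157
0.10798247656711984 2.796332160798457
[[0.5767, -0.2197], [0.5782, -0.2492], [0.4993, -0.2533], [0.4972, -0.2214]] [ 0.53785398 -0.23589032]
0.07944444154795033 1.2066105420153037
0.07902988162213884 2.9486703337496416
0.029574330589035153 0.031991993178082156
60 [(288, [136, 172, 203]), (289, [137, 173, 203]), (290, [134, 171, 201]), (291, [134, 169, 199]), (292, [120, 142, 163]), (293, [97, 90, 94]), (294, [90, 56, 40]), (295, [139, 82, 48]), (296, [184, 108, 62]), (297, [200, 118, 67]), (298, [199, 117, 65]), (299, [198, 116, 65]), (300, [190, 111, 63]), (301, [189, 110, 63]), (302, [187, 109, 62]), (303, [187, 109, 62]), (304, [182, 109, 66]), (305, [144, 102, 88]), (306, [80, 90, 102]), (307, [63, 84, 98]), (308, [64, 83, 97]), (309, [70, 94, 109]), (310, [85, 114, 133]), (311, [91, 121, 144]), (312, [88, 117, 137]), (313, [89, 118, 138]), (314, [93, 125, 144]), (315, [97, 129, 150]), (316, [110, 145, 170]), (317, [140, 188, 220]), (318, [161, 215, 238]), (319, [164, 218, 240]), (320, [164, 218, 239]), (321, [164, 2
[... 1032 characters left out ...]
131, 151]), (294, [91, 67, 60]), (295, [121, 71, 43]), (296, [168, 98, 57]), (297, [194, 113, 63]), (298, [196, 114, 66]), (299, [194, 113, 66]), (300, [188, 108, 61]), (301, [185, 109, 61]), (302, [185, 108, 60]), (303, [184, 110, 64]), (304, [171, 107, 71]), (305, [123, 93, 84]), (306, [72, 84, 95]), (307, [63, 83, 97]), (308, [67, 89, 104]), (309, [77, 102, 119]), (310, [84, 113, 133]), (311, [90, 120, 140]), (312, [89, 119, 140]), (313, [91, 122, 142]), (314, [97, 127, 149]), (315, [101, 136, 159]), (316, [135, 183, 213]), (317, [161, 215, 237]), (318, [162, 217, 239]), (319, [162, 216, 239]), (320, [150, 198, 227]), (321, [139, 180, 210]), (322, [139, 178, 207]), (323, [137, 177, 207])]
```

```bash
python3 - <<'E'
from h import *
s=r.get_state();print(s["tcp_pos"],s["eef_rot"])
plan([.538,-.236,.27],2.4)
E
```

```text
[ 0.4132164  -0.208256    0.29886695] [-1.79978195e+02  5.22639612e-02  1.91696968e+00]
shares x 0.2476 y 0.0638 z 0.0577 turn -0.0056
```

Call:
play_rows([
  [[1,0.05,0.02,0.01,-0.005],[1,0.1,0.04,0.03,-0.005],[1,0.15,0.06,0.05,-0.005],[1,0.2,0.064,0.058,-0.005],[1,0.24,0.064,0.058,-0.005],[1,0.247,0.064,0.058,-0.005],[1,0.247,0.064,0.058,-0.005],[1,0.247,0.064,0.058,-0.005]],
])

```text
time_s: 7.02
tcp_pos: [0.5374, -0.2361, 0.27]
eef_rot: [-180.0, 0.1, 2.4]
contact_force: [-0.7, 0.2, -0.5]
gripper_width: 0.0158
gripper_force: 34.8
```

```bash
python3 - <<'E'
from h import *
q=r.capture("scene");t=r.capture("top");w=r.capture("wrist")
F=[]
for _ in range(4): r.capture("top");F.append(r.get_state()["contact_force"])
print(np.mean(F,0),np.std(F,0))
s=r.get_state();print(s["tcp_pos"],s["eef_rot"])
plan([.538,-.236,.236],2.4)
save(np.hstack([cv2.resize(q[60:240,140:270],(400,554),interpolation=cv2.INTER_CUBIC),cv2.resize(w[150:350,210:354],(399,554),interpolation=cv2.INTER_CUBIC)]),"c4")
E
```

```text
[-0.27670398  0.43178128 -0.8542923 ] [0.67838997 0.55309379 0.31132727]
[ 0.53712723 -0.23698114  0.27104424] [ 1.79994014e+02 -5.66088689e-02  2.29805837e+00]
shares x 0.0018 y -0.0019 z 0.0701 turn -0.0012
```

View pics/c4.png

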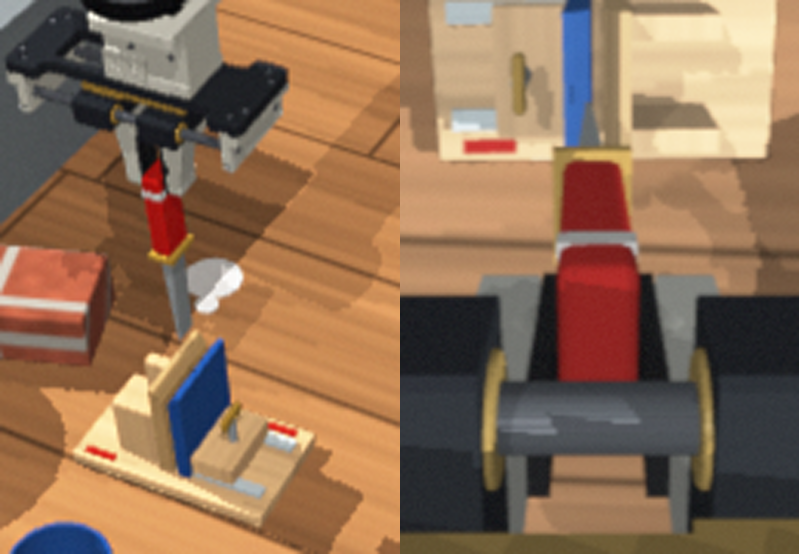

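Call:
play_rows([
  [[1,0.001,0.001,0.02,0],[1,0.002,0.001,0.04,0],[1,0.002,0.001,0.06,0],[1,0.002,0.001,0.075,0],[1,0.002,0.001,0.09,0],[1,0.002,0.001,0.1,0],[1,0.002,0.001,0.105,0],[1,0.002,0.001,0.11,0]],
])

```text
time_s: 8.03
tcp_pos: [0.5386, -0.2376, 0.2152]
eef_rot: [180.0, 0.0, 2.3]
contact_force: [-0.6, -1.3, -0.7]
gripper_width: 0.0158
gripper_force: 34.8
```

```bash
cat >> h.py <<'E'
def look(n=6):
    F=[];M=[]
    for _ in range(n):
        r.capture("top");s=r.get_state();F.append(s["contact_force"]);M.append(s["moment"])
    print("F",np.mean(F,0).round(2),np.std(F,0).round(2),"M",np.mean(M,0).round(2),"tcp",s["tcp_pos"].round(4),s["eef_rot"].round(2),"t",s["time_s"],s["gripper_force"])
E
python3 -c "
from h import *
look(4)
w=r.capture('wrist');save(cv2.resize(w[60:240,170:410],(800,600),interpolation=cv2.INTER_CUBIC),'c5')"
```

```text
F [ 0.36 -1.11 -1.69] [0.35 0.36 0.3 ] M [-0.48 -0.01  0.02] tcp [ 0.5386 -0.2376  0.2157] [ 1.7999e+02 -1.0000e-02  2.3000e+00] t 8.2333 34.755932092666626
```

View pics/c5.png

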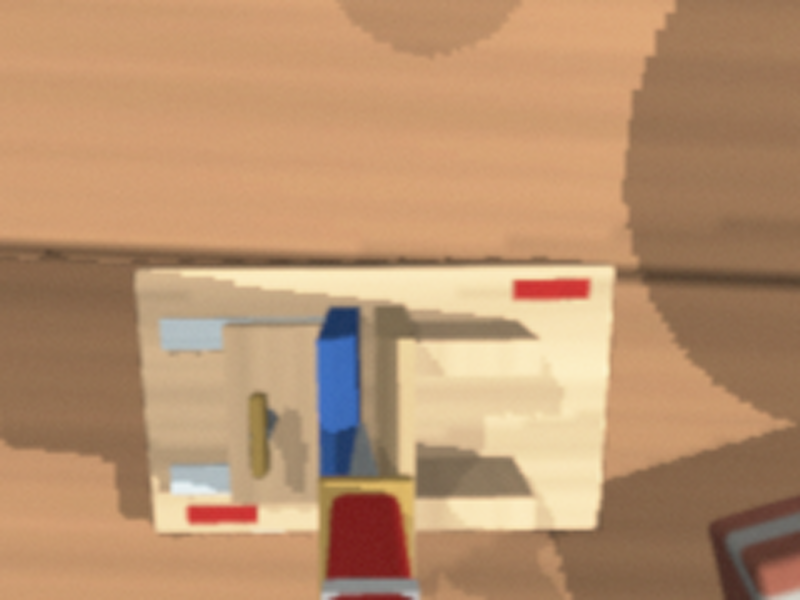

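Call:
play_rows([
  [[1,0,0.003,0,0],[1,0,0.004,0.005,0],[1,0,0.004,0.012,0],[1,0,0.004,0.02,0],[1,0,0.004,0.028,0],[1,0,0.004,0.036,0],[1,0,0.004,0.044,0],[1,0,0.004,0.05,0]],
])

```text
time_s: 8.95
tcp_pos: [0.5383, -0.2393, 0.1897]
eef_rot: [-180.0, 0.0, 2.3]
contact_force: [-1.0, -0.2, -1.3]
gripper_width: 0.0156
gripper_force: 34.8
```

```bash
python3 -c "
from h import *
look(5)"
```

```text
F [-0.06 -0.32 -1.11] [0.32 0.12 0.44] M [-0.04 -0.    0.01] tcp [ 0.5387 -0.2395  0.1906] [ 1.7999e+02 -1.0000e-02  2.3100e+00] t 9.2 34.78790044784546
```

Call:
play_rows([
  [[1,0,0,0.003,0],[1,0,0,0.007,0],[1,0,0,0.011,0],[1,0,0,0.015,0],[1,0,0,0.019,0],[1,0,0,0.022,0],[1,0,0,0.024,0],[1,0,0,0.024,0]],
])

```text
time_s: 9.87
tcp_pos: [0.5384, -0.2393, 0.1782]
eef_rot: [-180.0, 0.0, 2.3]
contact_force: [0.2, 0.7, -0.6]
gripper_width: 0.0154
gripper_force: 34.8
```

```bash
python3 -c "
from h import *
look(5)"
```

```text
F [-0.29  0.33 -1.69] [0.24 0.68 0.56] M [0.28 0.02 0.03] tcp [ 0.5385 -0.2394  0.1785] [-1.8e+02  1.0e-02  2.3e+00] t 10.1167 34.813878536224365
```

Call:
play_rows([
  [[1,0,-0.001,0.002,0],[1,0,-0.001,0.004,0],[1,0,-0.001,0.006,0],[1,0,-0.001,0.008,0],[1,0,-0.001,0.01,0],[1,0,-0.001,0.01,0],[1,0,-0.001,0.01,0],[1,0,-0.001,0.01,0]],
])

```text
time_s: 10.78
tcp_pos: [0.5389, -0.2391, 0.174]
eef_rot: [180.0, -0.1, 2.3]
contact_force: [0.6, 1.1, 4.9]
gripper_width: 0.0159
gripper_force: 34.9
```

```bash
python3 -c "
from h import *
look(5)"
```

```text
F [-0.14  0.15  5.56] [0.68 0.59 0.3 ] M [0.23 0.1  0.02] tcp [ 0.5389 -0.2391  0.174 ] [ 1.7997e+02 -6.0000e-02  2.3100e+00] t 11.0333 34.85992670059204
```

```bash
python3 -c "
from h import *
look(8)
print(r.close_job())"
```

```text
F [0.1  0.41 5.37] [0.39 0.52 0.41] M [0.24 0.13 0.03] tcp [ 0.5389 -0.2391  0.174 ] [ 1.7997e+02 -6.0000e-02  2.3100e+00] t 11.4333 34.85995888710022
the job is handed in; nothing more can be done
None
```

The job is handed in, with the gripper still holding the gauge wedged lightly between the plates. The tip is about 47 mm below the funnel bottom and the downward push is about 7 N. The hand-in gave no verdict, and I had no pictures left to check the final pose by eye. Plate contact and squareness are judged from the force and pose readings alone.

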